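Empty the catch tray, then unlock and hold the beam shutter lever

TASK

Move the two finished aluminium flanges from the aluminium catch tray into the blue tote, setting each down upright on the tote's floor. Only after that, flip the red safety catch on the grey shutter box fully over, out of the lever's way, and then pull the sprung lever it guards, by its black crossbar, all the way towards the robot and hold it there: the program finishes while still holding the lever pulled, with the catch still flipped. Leave the brass blank in the tray and everything else on the bench where it stands.

Things in the scene. Friction and masses are not known exactly. Their poses are not given: they have to be found in the camera images.
- flange_a_mid (a point): finished aluminium flange: bright silver, a plain hub 30 mm in diameter standing on a thin foot 50 mm in diameter and 5 mm thick, 54 mm high over all, about 0.12 kg; starts upright in the catch tray. This point is its centre, 27 mm above its underside, z up along its axis; grip the hub from above
- flange_b_mid (a point): the second one, the same: finished aluminium flange: bright silver, a plain hub 30 mm in diameter standing on a thin foot 50 mm in diameter and 5 mm thick, 54 mm high over all, about 0.12 kg; starts upright in the catch tray. This point is its centre, 27 mm above its underside, z up along its axis; grip the hub from above
- flange_a: the flange of point flange_a_mid; origin at the centre of its underside
- flange_b: the flange of point flange_b_mid; origin at the centre of its underside
- tray: fixed aluminium catch tray, open on top, 220 x 190 mm (its x and y), walls 25 mm high and 5 mm thick, floor 5 mm thick; origin at the centre of its underside, on the bench. Holds the two flanges and the brass blank, which stand 70 mm or more apart, centre to centre
- tote: fixed blue plastic tote, open on top, 240 x 180 mm outside (its x and y), 70 mm high, walls and floor 5 mm thick; origin at the centre of its underside, on the bench. Tray and tote may stand on either side of the bench
- shutter_box: fixed grey box 120 x 220 x 70 mm (its x, y, z) with the catch and the lever on top; origin at the centre of its underside; its -x side faces the robot. The lever stands in a yellow-edged slot 50 mm to the -y side of the centre, the catch hinge 50 mm to the +y side
- catch (a joint): angle of the red safety catch, 0 (closed) to 1.25 rad (fully flipped, at its stop). It is one piece on a hinge along the box's x: a bar 115 mm long and 10 mm thick that lies along the box's -y in front of the lever when closed and blocks it, and a thumb tab that rises from the hinge. As the value grows the tab swings over to the box's +y and the bar rises to nearly upright. Friction keeps it where it is left (about 0.06 N m to move)
- catch_hinge (a point): middle of the catch's hinge axis, 82 mm above the bench, at x = -5 mm and y = +50 mm of the box
- catch_tab (a point): tip of the catch's red thumb tab, which is 62 mm long from the hinge, 22 mm wide along the box's x and 8 mm thick. Closed, it leans 0.35 rad from upright towards the lever (box's -y), fully flipped 0.9 rad the other way. It can be pushed over from the lever's side, where about 44 mm are free between it and the lever's crossbar, or pinched
- lever (a joint): angle of the sprung shutter lever, 0 (at rest, leaning 0.25 rad away from the robot, to the box's +x) to 0.7 rad (fully pulled to the robot, at its stop, leaning 0.45 rad to the box's -x). A spring returns it: about 2.5 N at the crossbar to start, 8 N at the stop. With the catch closed the bar blocks it from about 0.1 rad on: do not force it
- lever_bar (a point): centre of the lever's black crossbar, a rod 60 mm long (along the box's y) and 16 mm in diameter, 125 mm from the hinge, on a steel stem 10 mm in diameter below its middle; about 171 mm above the bench at rest. It can be hooked from behind (from +x) from above, or pinched
- lever_hinge (a point): middle of the lever's hinge axis (along the box's y), inside the box, 50 mm above the bench, at y = -50 mm of the box
- blank: unfinished brass blank, a plain cylinder 36 mm in diameter and 40 mm high standing in the tray; stays there; origin under its centre
- driver: screwdriver lying behind the shutter box, 160 mm long; leave alone
- lens_ring: black lens ring, 50 mm across and 12 mm high, on the bench; leave alone
- post: bright steel post, 25 mm in diameter and 60 mm high, standing on the bench; leave alone
- bottle: white bottle with a blue cap, 60 mm across and 150 mm high, behind the shutter box; leave alone
- jar: amber jar, 60 mm across and 70 mm high, behind the shutter box; leave alone
- carton: cardboard carton 70 x 90 x 40 mm, at the back; leave alone
Things that resemble listed ones, but are neither listed nor needed, are in the scene too. Leave any purple look-alike of the flange_b alone. What is shaped like the flange_a but turquoise is not meant.

How it is judged:
By the outcome, as a careful person would: the job done as asked, in the order asked, and still so for the second after the job is handed in, while the arm keeps its last pose, push and grip.
It also fails if it takes over 72 s, if anything falls off the work surface, if the arm or the gripper's body presses on something with over 40 N, if the wrist force passes 120 N, or if a joint passes its speed limit or range.

ROBOT

A 6-joint arm with a two-finger parallel gripper is mounted at the origin on the work surface. World frame = base frame: x ahead of the robot, y to its left, z up, the work surface at z = 0. Lengths are in mm, angles in rad, forces in N, time in s.
With the tool pointing down it reaches from about 300 to 775 mm from the base axis. Payload 14.6 kg.
Tool frame: the origin (TCP) lies midway between the tips of the shut fingers; the grasp point (between the pads) lies 19 mm behind it (manip.tcp_to_grasp is the distance from the TCP to the grasp point, in mm); z points along the fingers, x is the direction in which the jaws open and shut, and the axes are right-handed (so a half turn about z gives the same grasp; the last joint's range is limited). The gripper opens to 94 mm and grips with 3 to 60 N. Pads are 16 mm wide; open, the fingers measure 119 mm over their backs; the gripper's body (75 mm by 177 mm) begins 78 mm behind the grasp point.
Start: joints at [1.138, 0.3, 1.521, -0, 1.321, -0.067], TCP at [196.73, 513.602, 205.446] pointing down, gripper open.
Joint ranges: [-3.03, 3.03], [-0.79, 2.21], [0.23, 2.52], [-1.04, 4.18], [0, 3.07], [-2.55, 2.55]. Speed limits (rad/s): [2.22, 2.22, 2.57, 3.14, 3.14, 3.14].

INTERFACE

Orientations are given as [roll, pitch, yaw] about the fixed x, y, z axes, in that order (R = Rz(yaw) Ry(pitch) Rx(roll)).
In Python, from cell import manip gives the robot as it stands.
- The arm moves only by the tool arm_command, never from a script. Its argument "steps" is a list of rows, each a list of 3 entries, a list of its own where there are three numbers: the opening, from 0 (shut) to 1 (fully open), then the shift along the tool's x, y, z in cm, then the turn about the tool's z in rad. A call has 1 to 5 rows; each row shifts and turns the commanded pose from where the row before left it, along the tool's axes as they then stand; what a row does not reach is not made up. A row lasts 1/12 s, in which the tool goes at most 41.7 mm and 7.16 degrees, less where a joint would pass 70% of its speed; a pose out of reach is approached as far as the arm can. A call with a gripper value outside its range is refused whole. The fingers move at their own pace and stop on an object; "force" is the grip in N (left out, the last holds). Time passes only in rows, so rows that do not move let the fingers close. It gives the time, the measured TCP pose, the force and the opening at its end, in the units of the state.
- manip.read_state(): the state, without advancing time (a new reading comes with each control period).
- manip.camera(name): name is "scene" or "top" or "wrist"; returns (picture, depth): 384x512x3 uint8, red, green, blue; 384x512 float32, mm along the optical axis (not along the pixel's ray), 0 where there is no reading.
- manip.calibration(name): a dict with "fx", "fy", "cx", "cy" (pixels), "R" (3x3) and "t" (3): a world point X has camera coordinates R X + t; the wrist camera has in their place "tool_from_camera" (4x4, takes a point from camera to tool coordinates, whose origin is the TCP and whose axes are the tool frame's). Camera axes: x right, y down, z forward; pixel columns grow to the right and rows downward; lengths in mm; the calibration is good to about 2 mm. The wrist camera is an equidistant fisheye: a pixel r from the principal point sees the ray r / f radians off the axis. A picture is of the moment at which its call begins: read the wrist's pose just before it. calibration takes no time and is no camera call.
- manip.sign_off(): hands the job in, once; it reports no verdict.
The state is a dict: "clock": time; "joints": joint angles; "qd": joint speeds; "effort": joint torques, N m; "eef_pos": TCP position; "eef_rot": TCP orientation; "wrist_force": force on the tool from outside, world axes, zero at the start; "moment": the same for the moment, N m; "finger_gap": finger opening in mm.
Only numpy, scipy, OpenCV 4.12 (cv2) and the standard library are available. Lean on these libraries where they do the work, as an engineer would, in place of code of your own. Each camera call takes 0.05 s, during which the arm holds its last target.

## Working session

There is one attempt and no reset: what is moved stays moved. The work goes in short steps, Python scripts to look and compute and a tool call to move; the robot and the scene stay as the last step left them, time stands still between calls to the robot, and variables do not carry over. Pictures are saved under pics/ and viewed, and the job is handed in when it is done.

Besides the shell and the picture viewer there is one more tool, called after "Call:" in YAML: its name, and indented under it one key for each argument. arm_command: Moves the arm, as the interface text tells. Its arguments: {"type":"object","properties":{"steps":{"type":"array","items":{"type":"array"}},"force":{"type":"number"}},"required":["steps"]}

```bash
ls; mkdir -p pics; python3 - <<'E'
from cell import manip
import cv2, numpy as np
print(manip.read_state())
for n in ["scene","top"]:
    p,d=manip.camera(n); cv2.imwrite(f"pics/{n}0.png",cv2.resize(p[:,:,::-1],(800,600)) if 0 else p[:,:,::-1]); np.save(f"{n}0_d.npy",d); np.save(f"{n}0_p.npy",p)
    print(n,manip.calibration(n))
print(manip.calibration("wrist"), manip.tcp_to_grasp)
E
```

```text
pics
{'clock': 0.0, 'joints': array([ 1.13837973e+00,  3.00435048e-01,  1.52159675e+00,  4.13502071e-05,
        1.32071368e+00, -6.65766476e-02]), 'qd': array([-1.16905610e-03,  8.34359602e-04,  4.28523365e-05,  1.27769280e-04,
       -1.88028438e-04,  9.01963703e-05]), 'effort': array([ 1.17999069e-03, -5.31815350e+01, -3.52740490e+01,  7.09154131e-02,
        2.45069020e-02, -8.27157896e-05]), 'eef_pos': array([196.61987595, 513.36277052, 204.89948328]), 'eef_rot': array([-3.14147600e+00,  1.14761165e-03,  1.20494619e+00]), 'wrist_force': array([-0.04971277,  0.316851  , -0.17893851]), 'moment': array([-0.00562174,  0.02122056,  0.02880261]), 'finger_gap': 94.29988267042158}
scene {'fx': 489.0955934184108, 'fy': 489.0955934184108, 'cx': 260.4661701238, 'cy': 199.70131517436118, 'R': array([[ 0.79146639,  0.61115947,  0.008066  ],
       [ 0.38381884, -0.48669793, -0.7847345 ],
       [-0.47567221,  0.62418686, -0.61977956]]), 't': array([-394.36595652, -164.24451851, 1603.59134252])}
top {'fx': 456.3863577062151, 'fy': 456.3863577062151, 'cx': 258.86996506813443, 'cy': 187.30045607516203, 'R': array([[ 0.00630591, -0.99995641,  0.00688614],
       [-0.98128263, -0.00751328, -0.19242647],
       [ 0.19246982, -0.00554383, -0.98128723]]), 't': array([ -95.12631619,  574.74325893, 1404.87593211])}
{'fx': 297.3186396354542, 'fy': 297.3186396354542, 'cx': 257.9817674327395, 'cy': 188.70239425813392, 'tool_from_camera': array([[ 9.99999196e-01,  9.24571236e-04, -8.68253399e-04,
         6.06442844e-01],
       [-6.77399733e-04,  9.68070585e-01,  2.50676852e-01,
        -7.31041053e+01],
       [ 1.07229918e-03, -2.50676062e-01,  9.68070432e-01,
        -1.79583202e+02],
       [ 0.00000000e+00,  0.00000000e+00,  0.00000000e+00,
         1.00000000e+00]])} 18.8
```

View pics/scene0.png

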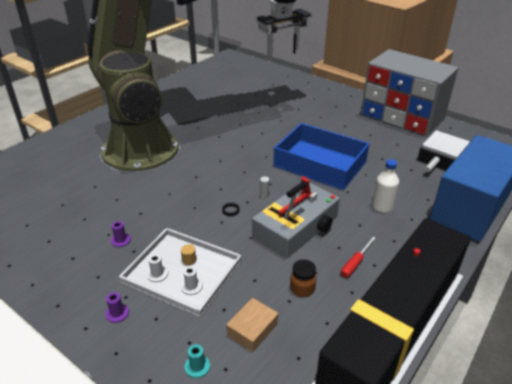

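View pics/top0.png

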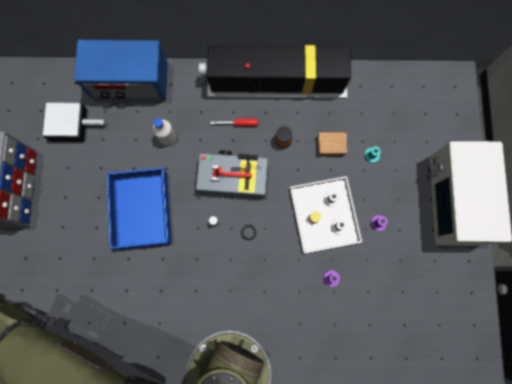

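The scene view shows the tray with two silver flanges and the brass blank, the blue tote, and the grey box. In the top view the flanges are at about (333,199) and (339,227), the blank at (315,217), the tote at (139,209) and the box at (232,174). The purple and turquoise look-alikes stand outside the tray. Next I measure with the depth images.

```bash
cat > h.py <<'E'
import numpy as np, cv2
from cell import manip
def cloud(n,d,c=None):
    c=c or manip.calibration(n)
    v,u=np.mgrid[0:d.shape[0],0:d.shape[1]]
    P=np.stack([(u-c['cx'])/c['fx']*d,(v-c['cy'])/c['fy']*d,d],-1)
    W=(P-c['t'])@c['R']
    W[d<=0]=np.nan
    return W
E
python3 - <<'E'
from h import *
np.set_printoptions(precision=1,suppress=True)
for n in ["top","scene"]:
    d=np.load(f"{n}0_d.npy");p=np.load(f"{n}0_p.npy").astype(int);W=cloud(n,d)
    if n=="top":
        print("bench z",np.nanmedian(W[250:330,180:400,2]))
        R={'tray':(170,260,285,365),'tote':(160,255,100,178),'box':(145,205,188,275)}
    else:
        R={'tray':(225,315,115,250),'tote':(120,195,268,375),'box':(170,255,245,345)}
    for k,(a,b,c,e) in R.items():
        w=W[a:b,c:e].reshape(-1,3); q=p[a:b,c:e].reshape(-1,3)
        if k=='tray':
            m=(w[:,2]>12)&(w[:,2]<30); 
        elif k=='tote': m=(w[:,2]>55)&(w[:,2]<85)&(q[:,2]>q[:,0]+40)
        else: m=(w[:,2]>60)&(w[:,2]<78)
        r=cv2.minAreaRect(w[m][:,:2].astype(np.float32)); print(n,k,m.sum(),r)
        if k=='tray':
            m=(w[:,2]>36)&(w[:,2]<70)
            x=w[m].astype(np.float32)
            idx=np.arange(len(x))
            from scipy.cluster.hierarchy import fclusterdata
            l=fclusterdata(x[:,:2],20,criterion='distance')
            for i in set(l):
                s=x[l==i]; top=s[s[:,2]>s[:,2].max()-6]
                print(len(s),s[:,2].max(),top.mean(0),q[m][l==i].mean(0), (s.min(0)+s.max(0))/2, np.ptp(s,axis=0))
        if k=='box':
            red=(q[:,0]>130)&(q[:,1]<70)&(q[:,2]<70)&(w[:,2]>60); s=w[red]
            print('red',len(s)); 
            print(s[np.argsort(s[:,2])][::max(1,len(s)//25)])
            m=(w[:,2]>125);s=w[m];print('high',len(s));print(np.c_[s,q[m]][np.argsort(s[:,2])][::max(1,len(s)//30)])
E
python3 - <<'E'
import cv2
a=cv2.imread('pics/scene0.png')[165:260,240:350];cv2.imwrite('pics/sbox.png',cv2.resize(a,None,fx=6,fy=6,interpolation=cv2.INTER_CUBIC))
a=cv2.imread('pics/top0.png')[140:265,180:370];cv2.imwrite('pics/tbox.png',cv2.resize(a,None,fx=4,fy=4,interpolation=cv2.INTER_CUBIC))
E
```

```text
bench z 0.4130798299782041
top tray 638 ((495.56353759765625, -306.2149353027344), (220.24171447753906, 192.10928344726562), 11.09883975982666)
80 66.54741 [ 546.9 -328.4   62.8] [188.1 185.9 186. ] [ 547.1 -327.2   51.7] [29.2 26.2 29.6]
101 52.64941 [ 486.4 -269.3   48.6] [232.8 218.5 135.6] [ 484.3 -270.4   45.1] [34.5 32.9 15.1]
83 67.272964 [ 456.7 -349.8   62.9] [189.7 187.6 187.6] [ 457.1 -349.4   51.9] [29.5 28.8 30.7]
1 36.604256 [ 404.6 -400.7   36.6] [212. 209. 210.] [ 404.6 -400.7   36.6] [0. 0. 0.]
top tote 644 ((506.4093017578125, 294.4129333496094), (241.02212524414062, 183.03756713867188), 6.547214031219482)
top box 2192 ((625.81982421875, -2.8922195434570312), (220.6654052734375, 139.54412841796875), 86.07919311523438)
red 70
[[607.4 -24.6  76.6]
 [611.9  28.8  83.7]
 [608.6  16.1  84.4]
 [608.4   9.7  85.3]
 [624.1  51.   85.8]
 [605.4 -47.   86.4]
 [608.   12.8  87.1]
 [607.9 -12.5  88.1]
 [617.1  50.6  88.3]
 [610.8  12.7  88.8]
 [614.   22.2  88.9]
 [607.8 -18.8  89.1]
 [608.  -43.9  89.2]
 [610.5  18.9  89.9]
 [604.6 -59.7  90.1]
 [610.3  25.1  90.6]
 [607.4 -22
[... 3881 characters left out ...]
654.1 -30.4 174.1  29.   20.   22. ]
 [651.  -59.8 175.2  25.   25.   26. ]
 [652.8 -54.1 175.6  33.   33.   33. ]
 [653.  -24.7 176.2  55.   24.   25. ]
 [643.7 -82.2 176.4  22.   23.   25. ]
 [650.9 -68.1 177.1  25.   26.   27. ]
 [640.6 -32.1 177.8  71.   72.   75. ]
 [653.2 -83.9 179.   22.   21.   23. ]
 [652.6 -45.9 179.5  29.   28.   30. ]
 [644.2 -37.6 179.7  55.   55.   58. ]
 [650.7 -43.  179.9  32.   32.   35. ]
 [650.8 -68.2 180.1  30.   30.   31. ]
 [648.  -55.9 180.3  31.   33.   35. ]
 [651.7 -48.8 180.8  29.   30.   32. ]
 [647.4 -67.5 181.1  35.   35.   37. ]
 [646.6 -28.6 181.5  63.   28.   29. ]
 [644.3 -46.4 181.9  65.   66.   69. ]
 [646.9 -46.1 182.9  50.   50.   52. ]]
```

View pics/sbox.png

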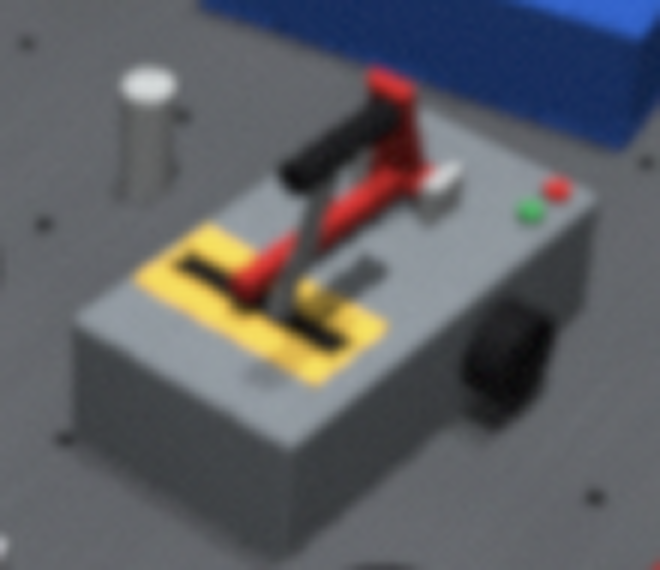

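View pics/tbox.png

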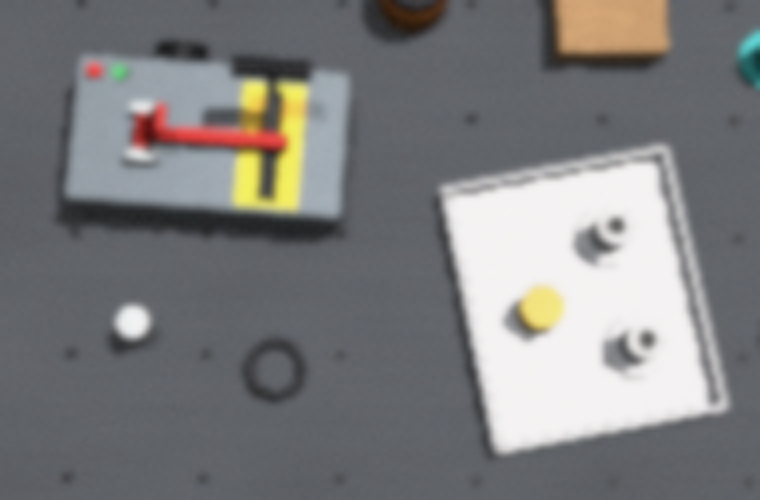

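```bash
cat > plan.py <<'E'
import sys, numpy as np
from cell import manip
# usage: plan.py x y z yaw [maxstep mm]
def st():
    s=manip.read_state(); print('t %.2f'%s['clock'],'pos',s['eef_pos'].round(1),'rot',s['eef_rot'].round(3),'F',s['wrist_force'].round(1),'gap',round(s['finger_gap'],1),'j',s['joints'].round(2)); return s
if __name__=="__main__":
    s=st(); p=s['eef_pos'].copy(); yaw=s['eef_rot'][2]
    T=np.array([float(a) for a in sys.argv[1:4]]); ty=float(sys.argv[4]); m=float(sys.argv[5]) if len(sys.argv)>5 else 38
    n=int(max(np.ceil(np.linalg.norm(T-p)/m),np.ceil(abs(ty-yaw)/0.12),1))
    rows=[]
    for i in range(n):
        d=(T-p)/(n-i); dy=(ty-yaw)/(n-i)
        t=np.array([[np.cos(yaw),np.sin(yaw),0],[np.sin(yaw),-np.cos(yaw),0],[0,0,-1]])
        l=(t@d/10).round(1); r=round(-dy,2)
        rows.append((l.tolist(),r)); p=p+t.T@(l*10); yaw-=r
    for r in rows: print(r)
    print('end',p.round(1),round(yaw,3))
E
python3 plan.py 548 -329 190 -0.5
```

```text
t 0.10 pos [196.6 513.4 204.9] rot [-3.142e+00  1.000e-03  1.205e+00] F [ 0.8 -0.9 -0.2] gap 94.0 j [ 1.14  0.3   1.52  0.    1.32 -0.07]
([-2.6, 2.5, 0.1], np.float64(0.07))
([-2.5, 2.7, 0.1], np.float64(0.07))
([-2.3, 2.9, 0.1], np.float64(0.07))
([-2.1, 3.0, 0.1], np.float64(0.07))
([-1.8, 3.1, 0.1], np.float64(0.07))
([-1.6, 3.3, 0.0], np.float64(0.07))
([-1.4, 3.4, 0.1], np.float64(0.07))
([-1.1, 3.5, 0.0], np.float64(0.07))
([-0.9, 3.5, 0.1], np.float64(0.07))
([-0.7, 3.6, 0.0], np.float64(0.07))
([-0.4, 3.6, 0.1], np.float64(0.07))
([-0.1, 3.6, 0.0], np.float64(0.07))
([0.1, 3.7, 0.1], np.float64(0.07))
([0.4, 3.6, 0.0], np.float64(0.07))
([0.6, 3.6, 0.1], np.float64(0.07))
([0.9, 3.6, 0.0], np.float64(0.07))
([1.1, 3.5, 0.1], np.float64(0.07))
([1.3, 3.4, 0.0], np.float64(0.06))
([1.6, 3.3, 0.1], np.float64(0.07))
([1.8, 3.2, 0.0], np.float64(0.06))
([2.0, 3.1, 0.1], np.float64(0.07))
([2.2, 2.9, 0.0], np.float64(0.06))
([2.3, 2.8, 0.1], np.float64(0.07))
([2.5, 2.6, 0.0], np.float64(0.06))
([2.7, 2.5, 0.1], np.float64(0.07))
end [ 548.1 -329.4  189.9] -0.505
```

Call:
arm_command:
  steps:
    - [0.7,[-2.6,2.5,0],0.07]
    - [0.7,[-2.5,2.7,0],0.07]
    - [0.7,[-2.3,2.9,0],0.07]
    - [0.7,[-2.1,3.0,0],0.07]
    - [0.7,[-1.8,3.1,0],0.07]

```text
clock: 0.52
eef_pos: [266.6, 343.4, 205.1]
eef_rot: [3.142, 0.0, 0.852]
wrist_force: [1.3, 0.5, 0.5]
finger_gap: 66.5
```

Call:
arm_command:
  steps:
    - [0.7,[-1.6,3.3,0],0.07]
    - [0.7,[-1.4,3.4,0],0.07]
    - [0.7,[-1.1,3.5,0],0.07]
    - [0.7,[-0.9,3.5,0],0.07]
    - [0.7,[-0.7,3.6,0],0.07]

```text
clock: 0.93
eef_pos: [337.4, 174.8, 205.4]
eef_rot: [3.142, -0.0, 0.502]
wrist_force: [1.0, 0.1, -0.1]
finger_gap: 65.8
```

Call:
arm_command:
  steps:
    - [0.7,[-0.4,3.6,0],0.07]
    - [0.7,[-0.1,3.6,0],0.07]
    - [0.7,[0.1,3.7,0],0.07]
    - [0.7,[0.4,3.6,0],0.07]
    - [0.7,[0.6,3.6,0],0.07]

```text
clock: 1.35
eef_pos: [408.0, 6.8, 205.4]
eef_rot: [-3.142, -0.0, 0.151]
wrist_force: [0.2, 0.7, 0.3]
finger_gap: 65.9
```

Call:
arm_command:
  steps:
    - [0.7,[0.9,3.6,0],0.07]
    - [0.7,[1.1,3.5,0],0.07]
    - [0.7,[1.3,3.4,0],0.06]
    - [0.7,[1.6,3.3,0],0.07]
    - [0.7,[1.8,3.2,0],0.06]

```text
clock: 1.77
eef_pos: [478.6, -162.6, 205.2]
eef_rot: [-3.141, 0.0, -0.179]
wrist_force: [0.4, 0.8, 0.0]
finger_gap: 65.8
```

Call:
arm_command:
  steps:
    - [0.7,[2.0,3.1,0],0.07]
    - [0.7,[2.2,2.9,0],0.06]
    - [0.7,[2.3,2.8,0],0.07]
    - [0.7,[2.5,2.6,0],0.06]
    - [0.7,[2.7,2.5,0],0.07]

```text
clock: 2.18
eef_pos: [548.4, -330.9, 204.9]
eef_rot: [-3.141, 0.001, -0.508]
wrist_force: [0.1, 1.3, -0.1]
finger_gap: 65.7
```

```bash
python3 plan.py 548 -329 100 -0.5; python3 - <<'E'
from cell import manip
import cv2
p,d=manip.camera("wrist"); cv2.imwrite("pics/w1.png",p[:,:,::-1])
s=manip.read_state();print(s['eef_pos'])
E
```

```text
t 2.18 pos [ 548.4 -330.9  204.9] rot [-3.141e+00  1.000e-03 -5.080e-01] F [ 0.1  1.3 -0.1] gap 65.7 j [-0.6   0.51  1.24  0.    1.4  -0.09]
([-0.0, -0.0, 3.5], np.float64(-0.0))
([-0.1, -0.1, 3.5], np.float64(-0.0))
([-0.0, -0.0, 3.5], np.float64(-0.01))
end [ 548.  -329.5   99.9] -0.498
[ 549.13937845 -335.78768286  203.4486245 ]
```

View pics/w1.png

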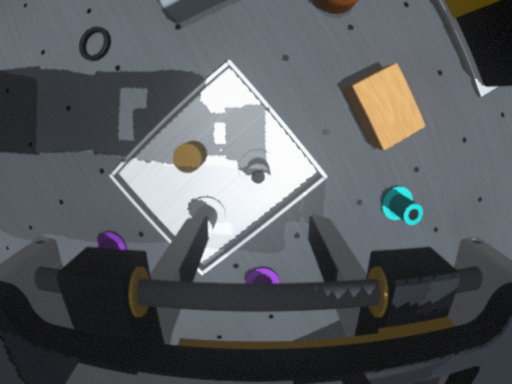

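The wrist view shows the target flange's hub at about (258,172), the blank at (190,155) and the other flange near (205,215). I'll let the arm settle, then measure the hubs from the wrist depth.

Call:
arm_command:
  steps:
    - [0.7,[0,0,0],0]
    - [0.7,[0,0,0],0]

```text
clock: 2.4
eef_pos: [547.9, -329.2, 204.5]
eef_rot: [-3.141, 0.002, -0.505]
wrist_force: [0.7, 0.7, -0.2]
finger_gap: 65.6
```

```bash
cat >> h.py <<'E'
from scipy.spatial.transform import Rotation as Ro
def wcloud(d,s,c=None):
    c=c or manip.calibration("wrist")
    v,u=np.mgrid[0:d.shape[0],0:d.shape[1]]
    x=(u-c['cx'])/c['fx'];y=(v-c['cy'])/c['fy'];r=np.hypot(x,y)+1e-9
    k=np.tan(r)/r
    P=np.stack([x*k*d,y*k*d,d,np.ones_like(d)],-1)@np.array(c['tool_from_camera']).T
    W=P[...,:3]@Ro.from_euler('xyz',s['eef_rot']).as_matrix().T+s['eef_pos']
    W[d<=0]=np.nan
    return W
E
python3 - <<'E'
from h import *
np.set_printoptions(precision=1,suppress=True)
s=manip.read_state();p,d=manip.camera("wrist");print(s['eef_pos'],s['eef_rot'])
W=wcloud(d,s);q=p.reshape(-1,3).astype(int);w=W.reshape(-1,3)
print('bench',np.nanmedian(W[100:130,20:100,2]), 'trayfloor',np.nanmedian(W[160:200,225:240,2]))
cv2.imwrite("pics/w2.png",p[:,:,::-1])
for nm,c in [('f1',(548,-329)),('f2',(458,-350)),('blank',(486,-271))]:
    m=(np.hypot(w[:,0]-c[0],w[:,1]-c[1])<28)&(w[:,2]>35)&(w[:,2]<75); x=w[m]
    print(nm,m.sum(),x.mean(0),(x.min(0)+x.max(0))/2,np.ptp(x,axis=0),x[:,2].max(), cv2.minEnclosingCircle(x[x[:,2]>np.percentile(x[:,2],50)][:,:2].astype(np.float32)))
E
```

```text
[ 547.9 -329.2  204.5] [-3.1  0.  -0.5]
bench 0.21682195656671865 trayfloor 5.275714291393172
f1 598 [ 549.6 -325.9   58. ] [ 548.9 -327.3   48.3] [29.  29.8 26.6] 61.6264728059374 ((548.8270263671875, -326.9294128417969), 14.440410614013672)
f2 190 [ 468.7 -349.    50.2] [ 462.9 -349.    48.1] [21.  28.3 26.1] 61.13373112545435 ((465.0552978515625, -352.43646240234375), 11.88638687133789)
blank 722 [ 486.6 -270.2   45. ] [ 485.8 -270.5   41.5] [35.7 34.4 12.4] 47.68037340472509 ((485.6820983886719, -270.9725036621094), 17.948598861694336)
```

```bash
python3 plan.py 548.8 -327.5 29 -0.505 37
```

```text
t 2.45 pos [ 548.  -328.6  205.1] rot [-3.141e+00  1.000e-03 -5.040e-01] F [-0.3 -0.7  0.9] gap 66.1 j [-0.6   0.5   1.24  0.    1.4  -0.09]
([0.0, -0.0, 3.5], np.float64(0.0))
([0.0, -0.0, 3.5], np.float64(0.0))
([0.0, -0.0, 3.5], np.float64(0.0))
([0.0, -0.1, 3.6], np.float64(0.0))
([0.0, -0.0, 3.5], np.float64(0.0))
end [ 548.5 -327.7   29.1] -0.504
```

Call:
arm_command:
  steps:
    - [0.7,[0,-0.1,4.0],0]
    - [0.7,[0,0,4.0],0]
    - [0.7,[0,0,4.0],0]
    - [0.7,[0,0,3.0],0]
    - [0.7,[0,0,2.6],0]

```text
clock: 2.87
eef_pos: [548.1, -326.6, 27.7]
eef_rot: [-3.141, 0.001, -0.503]
wrist_force: [0.6, 0.2, -0.8]
finger_gap: 65.7
```

Call:
arm_command:
  steps:
    - [0.7,[0,0,0],0]
    - [0.0,[0,0,0],0]
    - [0.0,[0,0,0],0]
    - [0.0,[0,0,0],0]
    - [0.0,[0,0,0],0]
  force: 25

```text
clock: 3.28
eef_pos: [549.5, -328.7, 31.6]
eef_rot: [3.141, -0.003, -0.505]
wrist_force: [-0.3, 0.1, -0.2]
finger_gap: 42.2
```

Call:
arm_command:
  steps:
    - [0.0,[0,0,0],0]
    - [0.0,[0,0,0],0]
    - [0.0,[0,0,0],0]

```text
clock: 3.53
eef_pos: [549.0, -328.6, 30.3]
eef_rot: [3.141, -0.001, -0.505]
wrist_force: [-0.8, 1.5, 5.7]
finger_gap: 29.6
```

Call:
arm_command:
  steps:
    - [0.0,[0,0,-1.0],0]
    - [0.0,[0,0,-3.0],0]
    - [0.0,[0,0,-4.0],0]
    - [0.0,[0,0,-4.0],0]
    - [0.0,[0,0,-2.0],0]

```text
clock: 3.95
eef_pos: [549.5, -328.9, 175.3]
eef_rot: [3.141, -0.006, -0.505]
wrist_force: [0.9, 0.3, -0.8]
finger_gap: 29.4
```

```bash
python3 plan.py 557 300 160 0.45 38
```

```text
t 3.95 pos [ 549.5 -328.9  175.3] rot [ 3.141 -0.006 -0.505] F [ 0.9  0.3 -0.8] gap 29.4 j [-0.6   0.52  1.28 -0.    1.33 -0.09]
([-1.8, -3.3, 0.1], np.float64(-0.06))
([-1.5, -3.4, 0.1], np.float64(-0.06))
([-1.3, -3.4, 0.1], np.float64(-0.06))
([-1.1, -3.5, 0.1], np.float64(-0.06))
([-0.9, -3.6, 0.1], np.float64(-0.06))
([-0.7, -3.6, 0.1], np.float64(-0.05))
([-0.5, -3.7, 0.1], np.float64(-0.06))
([-0.3, -3.7, 0.1], np.float64(-0.05))
([-0.1, -3.7, 0.1], np.float64(-0.06))
([0.1, -3.7, 0.1], np.float64(-0.05))
([0.3, -3.7, 0.1], np.float64(-0.06))
([0.5, -3.7, 0.1], np.float64(-0.05))
([0.6, -3.6, 0.1], np.float64(-0.06))
([0.9, -3.6, 0.1], np.float64(-0.05))
([1.0, -3.5, 0.0], np.float64(-0.06))
([1.3, -3.5, 0.1], np.float64(-0.05))
([1.4, -3.4, 0.0], np.float64(-0.06))
end [556.9 299.7 160.3] 0.455
```

Call:
arm_command:
  steps:
    - [0.0,[-1.8,-3.3,0.1],-0.06]
    - [0.0,[-1.5,-3.4,0.1],-0.06]
    - [0.0,[-1.3,-3.4,0.1],-0.06]
    - [0.0,[-1.1,-3.5,0.1],-0.06]
    - [0.0,[-0.9,-3.6,0.1],-0.06]

```text
clock: 4.37
eef_pos: [551.7, -141.9, 164.9]
eef_rot: [3.142, 0.0, -0.202]
wrist_force: [0.9, 0.1, -1.8]
finger_gap: 29.6
```

Call:
arm_command:
  steps:
    - [0.0,[-0.7,-3.6,0.1],-0.05]
    - [0.0,[-0.5,-3.7,0.1],-0.06]
    - [0.0,[-0.3,-3.7,0.1],-0.05]
    - [0.0,[-0.1,-3.7,0.1],-0.06]
    - [0.0,[0.1,-3.7,0.1],-0.05]

```text
clock: 4.78
eef_pos: [554.7, 43.4, 160.0]
eef_rot: [3.142, -0.0, 0.068]
wrist_force: [1.2, 0.7, -1.9]
finger_gap: 29.5
```

Call:
arm_command:
  steps:
    - [0.0,[0.3,-3.7,0.1],-0.06]
    - [0.0,[0.5,-3.7,0.1],-0.05]
    - [0.0,[0.6,-3.6,0.1],-0.06]
    - [0.0,[0.9,-3.6,0.1],-0.05]
    - [0.0,[1.0,-3.5,0.0],-0.06]

```text
clock: 5.2
eef_pos: [555.3, 227.9, 155.8]
eef_rot: [3.142, 0.0, 0.347]
wrist_force: [0.2, 1.0, 0.1]
finger_gap: 29.7
```

Call:
arm_command:
  steps:
    - [0.0,[1.3,-3.5,0.1],-0.05]
    - [0.0,[1.4,-3.4,0.0],-0.06]
    - [0.0,[0,0,0],0]
    - [0.0,[0,0,0],0]

```text
clock: 5.53
eef_pos: [555.4, 301.7, 154.4]
eef_rot: [3.142, 0.001, 0.458]
wrist_force: [0.1, -0.5, -2.3]
finger_gap: 29.7
```

```bash
python3 plan.py 557 300 31 0.45 38;  python3 - <<'E'
from h import *
p,d=manip.camera("top"); cv2.imwrite("pics/t3.png",p[:,:,::-1])
p,d=manip.camera("wrist"); cv2.imwrite("pics/w3.png",p[:,:,::-1])
E
```

```text
t 5.53 pos [555.4 301.7 154.4] rot [3.142e+00 1.000e-03 4.580e-01] F [ 0.1 -0.5 -2.3] gap 29.7 j [ 0.44  0.52  1.33 -0.    1.29 -0.02]
([0.0, 0.1, 3.1], np.float64(0.0))
([0.0, 0.0, 3.1], np.float64(0.0))
([0.0, 0.1, 3.1], np.float64(0.0))
([0.1, 0.0, 3.0], np.float64(0.01))
end [557.2 300.3  31.4] 0.448
```

View pics/w3.png

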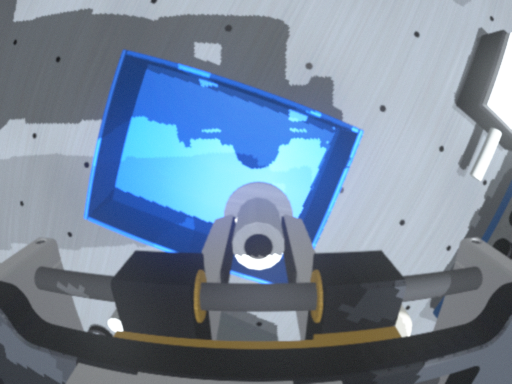

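The wrist view shows the flange held upright at about (257,235), over the tote's interior. Lowering it now.

Call:
arm_command:
  steps:
    - [0.0,[0,0.1,3.5],0]
    - [0.0,[0,0,3.5],0]
    - [0.0,[0,0,2.5],0]
    - [0.0,[0,0,1.5],0]
    - [0.0,[0,0,0.8],0]

```text
clock: 6.05
eef_pos: [555.9, 297.4, 34.4]
eef_rot: [3.142, 0.003, 0.453]
wrist_force: [0.3, 0.5, -1.1]
finger_gap: 29.5
```

Call:
arm_command:
  steps:
    - [0.0,[0,0,0.3],0]
    - [0.0,[0,0,0],0]
    - [0.0,[0,0,0],0]

```text
clock: 6.3
eef_pos: [557.2, 299.2, 34.8]
eef_rot: [3.142, -0.002, 0.454]
wrist_force: [-0.6, -0.8, -1.5]
finger_gap: 29.5
```

Call:
arm_command:
  steps:
    - [0.0,[0,0,0.2],0]
    - [0.0,[0,0,0.1],0]
    - [0.0,[0,0,0.1],0]
    - [0.0,[0,0,0],0]
    - [0.0,[0,0,0],0]

```text
clock: 6.72
eef_pos: [556.8, 299.4, 30.3]
eef_rot: [3.141, -0.001, 0.455]
wrist_force: [-2.0, -1.2, 6.6]
finger_gap: 29.4
```

Call:
arm_command:
  steps:
    - [0.0,[0,0,0.1],0]
    - [0.0,[0,0,0],0]
    - [0.0,[0,0,0],0]

```text
clock: 6.97
eef_pos: [556.8, 299.5, 30.2]
eef_rot: [3.141, -0.001, 0.455]
wrist_force: [-6.5, -3.5, 16.4]
finger_gap: 29.6
```

Contact with the floor is clear: the force is up 16 N, at the same height as in the tray. Releasing.

Call:
arm_command:
  steps:
    - [0.0,[0,0,-0.1],0]
    - [0.6,[0,0,0],0]
    - [0.6,[0,0,0],0]
    - [0.6,[0,0,0],0]
    - [0.6,[0,0,0],0]

```text
clock: 7.38
eef_pos: [556.4, 299.3, 29.3]
eef_rot: [-3.142, 0.0, 0.455]
wrist_force: [0.2, -0.2, 0.3]
finger_gap: 52.7
```

Call:
arm_command:
  steps:
    - [0.6,[0,0,-2],0]
    - [0.6,[0,0,-4],0]
    - [0.6,[0,0,-4],0]
    - [0.6,[0,0,-3],0]
    - [0.6,[0,0,-1],0]

```text
clock: 7.8
eef_pos: [557.8, 300.0, 174.9]
eef_rot: [3.141, -0.007, 0.455]
wrist_force: [-0.3, 0.3, -0.3]
finger_gap: 56.4
```

```bash
python3 plan.py 458 -350 165 -0.65 39
```

```text
t 7.80 pos [557.8 300.  174.9] rot [ 3.141 -0.007  0.455] F [-0.3  0.3 -0.3] gap 56.4 j [ 0.44  0.51  1.31 -0.    1.32 -0.02]
([-2.2, 3.2, 0.1], np.float64(0.07))
([-2.0, 3.3, 0.1], np.float64(0.06))
([-1.8, 3.4, 0.1], np.float64(0.07))
([-1.5, 3.6, 0.0], np.float64(0.06))
([-1.3, 3.6, 0.1], np.float64(0.07))
([-1.1, 3.7, 0.0], np.float64(0.06))
([-0.8, 3.8, 0.1], np.float64(0.07))
([-0.6, 3.8, 0.0], np.float64(0.06))
([-0.3, 3.9, 0.1], np.float64(0.07))
([-0.1, 3.9, 0.0], np.float64(0.06))
([0.2, 3.9, 0.1], np.float64(0.07))
([0.4, 3.8, 0.0], np.float64(0.06))
([0.7, 3.8, 0.1], np.float64(0.07))
([0.9, 3.8, 0.0], np.float64(0.06))
([1.2, 3.7, 0.1], np.float64(0.07))
([1.4, 3.6, 0.0], np.float64(0.06))
([1.6, 3.5, 0.1], np.float64(0.07))
end [ 457.9 -350.5  164.9] -0.655
```

Call:
arm_command:
  steps:
    - [0.6,[-2.2,3.2,0],0.07]
    - [0.6,[-2.0,3.3,0],0.06]
    - [0.6,[-1.8,3.4,0],0.07]
    - [0.6,[-1.5,3.6,0],0.06]
    - [0.6,[-1.3,3.6,0],0.07]

```text
clock: 8.22
eef_pos: [526.4, 106.7, 168.8]
eef_rot: [3.142, 0.001, 0.122]
wrist_force: [1.4, -0.7, -0.1]
finger_gap: 56.2
```

Call:
arm_command:
  steps:
    - [0.6,[-1.1,3.7,0],0.06]
    - [0.6,[-0.8,3.8,0],0.07]
    - [0.6,[-0.6,3.8,0],0.06]
    - [0.6,[-0.3,3.9,0],0.07]
    - [0.6,[-0.1,3.9,0],0.06]

```text
clock: 8.63
eef_pos: [496.7, -85.0, 169.0]
eef_rot: [-3.142, 0.0, -0.198]
wrist_force: [0.6, -0.0, -0.3]
finger_gap: 56.2
```

Call:
arm_command:
  steps:
    - [0.6,[0.2,3.9,0],0.07]
    - [0.6,[0.4,3.8,0],0.06]
    - [0.6,[0.7,3.8,0],0.07]
    - [0.6,[0.9,3.8,0],0.06]
    - [0.6,[1.2,3.7,0],0.07]

```text
clock: 9.05
eef_pos: [467.6, -276.8, 168.9]
eef_rot: [-3.141, 0.001, -0.528]
wrist_force: [1.0, 1.0, 0.8]
finger_gap: 56.4
```

Call:
arm_command:
  steps:
    - [0.6,[1.4,3.6,0],0.06]
    - [0.6,[1.6,3.5,0],0.07]
    - [0.6,[0,0,0],0]
    - [0.6,[0,0,0],0]
    - [0.6,[0,0,0],0]

```text
clock: 9.47
eef_pos: [456.4, -350.7, 168.7]
eef_rot: [-3.141, 0.001, -0.654]
wrist_force: [-0.1, -0.2, 0.2]
finger_gap: 56.4
```

```bash
python3 - <<'E'
from h import *
np.set_printoptions(precision=1,suppress=True)
s=manip.read_state();p,d=manip.camera("wrist");print(s['eef_pos'],s['eef_rot'])
W=wcloud(d,s);w=W.reshape(-1,3)
cv2.imwrite("pics/w4.png",p[:,:,::-1])
for nm,c in [('f2',(458,-350)),('blank',(486,-271))]:
    m=(np.hypot(w[:,0]-c[0],w[:,1]-c[1])<28)&(w[:,2]>35)&(w[:,2]<75); x=w[m]
    print(nm,m.sum(),x.mean(0),(x.min(0)+x.max(0))/2,np.ptp(x,axis=0),x[:,2].max(), cv2.minEnclosingCircle(x[x[:,2]>np.percentile(x[:,2],50)][:,:2].astype(np.float32)))
p,d=manip.camera("top"); cv2.imwrite("pics/t4.png",cv2.resize(p[140:265,90:370,::-1],None,fx=2.8,fy=2.8))
E
python3 plan.py 458 -350 30 -0.65 40
```

```text
[ 456.4 -350.7  168.7] [-3.1  0.  -0.7]
f2 755 [ 458.9 -347.6   57.9] [ 457.9 -348.9   48.8] [29.3 29.5 27.1] 62.29041368336907 ((457.92095947265625, -348.7614440917969), 14.775118827819824)
blank 958 [ 485.6 -270.6   45.2] [ 485.4 -270.6   41.4] [35.6 36.4 12.1] 47.490634821944525 ((485.3752746582031, -270.4245300292969), 18.006153106689453)
t 9.57 pos [ 456.9 -350.1  169.3] rot [-3.141  0.    -0.653] F [ 0.3 -0.5  0.5] gap 56.4 j [-0.72  0.39  1.49  0.    1.26 -0.06]
([0.0, -0.0, 3.5], np.float64(-0.0))
([0.0, -0.0, 3.5], np.float64(-0.0))
([0.0, -0.0, 3.5], np.float64(-0.0))
([0.1, -0.1, 3.4], np.float64(-0.0))
end [ 458.3 -349.9   30.3] -0.653
```

View pics/t4.png

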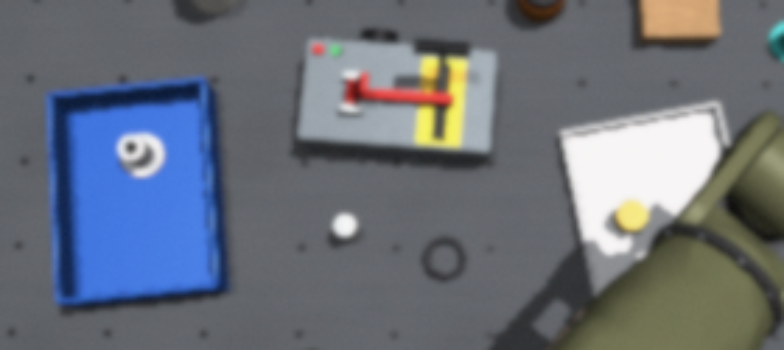

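View pics/w4.png

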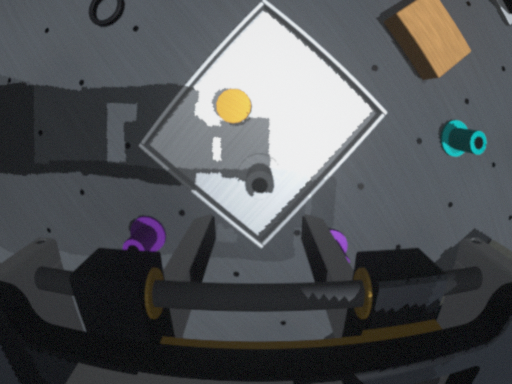

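The first flange stands upright in the tote at (140,155) in the crop. In the wrist view the second is between the fingers at (260,180). Grasping it next.

Call:
arm_command:
  steps:
    - [0.6,[0,-0.2,4.0],0]
    - [0.6,[0,0,4.0],0]
    - [0.6,[0,0,3.4],0]
    - [0.6,[0,0,1.8],0]
    - [0.6,[0,0,0.7],0]

```text
clock: 9.98
eef_pos: [457.1, -347.5, 27.5]
eef_rot: [-3.141, 0.004, -0.653]
wrist_force: [-0.1, 0.4, -0.2]
finger_gap: 56.6
```

Call:
arm_command:
  steps:
    - [0.6,[0,0,0],0]
    - [0.0,[0,0,0],0]
    - [0.0,[0,0,0],0]
    - [0.0,[0,0,0],0]
    - [0.0,[0,0,0],0]
  force: 25

```text
clock: 10.4
eef_pos: [458.2, -349.9, 31.7]
eef_rot: [3.141, -0.002, -0.655]
wrist_force: [1.1, 0.0, -0.1]
finger_gap: 33.3
```

Call:
arm_command:
  steps:
    - [0.0,[0,0,0],0]
    - [0.0,[0,0,0],0]
    - [0.0,[0,0,0],0]

```text
clock: 10.65
eef_pos: [458.2, -349.9, 31.4]
eef_rot: [3.142, -0.001, -0.655]
wrist_force: [0.1, 1.4, 6.6]
finger_gap: 29.8
```

Call:
arm_command:
  steps:
    - [0.0,[0,0,-1.0],0]
    - [0.0,[0,0,-3.0],0]
    - [0.0,[0,0,-4.0],0]
    - [0.0,[0,0,-4.0],0]
    - [0.0,[0,0,-2.0],0]

```text
clock: 11.07
eef_pos: [458.5, -350.2, 176.0]
eef_rot: [3.141, -0.005, -0.655]
wrist_force: [1.0, 0.5, -0.3]
finger_gap: 29.4
```

```bash
python3 plan.py 457 288 165 0.53 38
```

```text
t 11.07 pos [ 458.5 -350.2  176. ] rot [ 3.141 -0.005 -0.655] F [ 1.   0.5 -0.3] gap 29.4 j [-0.72  0.38  1.48 -0.    1.27 -0.06]
([-2.3, -3.0, 0.1], np.float64(-0.07))
([-2.1, -3.1, 0.1], np.float64(-0.07))
([-1.9, -3.3, 0.1], np.float64(-0.07))
([-1.6, -3.4, 0.1], np.float64(-0.07))
([-1.4, -3.5, 0.1], np.float64(-0.07))
([-1.1, -3.6, 0.1], np.float64(-0.07))
([-0.9, -3.6, 0.0], np.float64(-0.07))
([-0.6, -3.7, 0.1], np.float64(-0.07))
([-0.4, -3.7, 0.0], np.float64(-0.07))
([-0.1, -3.8, 0.1], np.float64(-0.07))
([0.2, -3.7, 0.0], np.float64(-0.07))
([0.4, -3.7, 0.1], np.float64(-0.07))
([0.7, -3.7, 0.0], np.float64(-0.07))
([0.9, -3.6, 0.1], np.float64(-0.07))
([1.2, -3.6, 0.0], np.float64(-0.07))
([1.4, -3.5, 0.1], np.float64(-0.07))
([1.7, -3.3, 0.0], np.float64(-0.07))
end [456.9 287.6 165. ] 0.535
```

Call:
arm_command:
  steps:
    - [0.0,[-2.3,-3.0,0],-0.07]
    - [0.0,[-2.1,-3.1,0],-0.07]
    - [0.0,[-1.9,-3.3,0],-0.07]
    - [0.0,[-1.6,-3.4,0],-0.07]
    - [0.0,[-1.4,-3.5,0],-0.07]

```text
clock: 11.48
eef_pos: [456.6, -159.4, 171.0]
eef_rot: [3.142, -0.0, -0.302]
wrist_force: [1.3, -0.5, -1.7]
finger_gap: 29.6
```

Call:
arm_command:
  steps:
    - [0.0,[-1.1,-3.6,0],-0.07]
    - [0.0,[-0.9,-3.6,0],-0.07]
    - [0.0,[-0.6,-3.7,0],-0.07]
    - [0.0,[-0.4,-3.7,0],-0.07]
    - [0.0,[-0.1,-3.8,0],-0.07]

```text
clock: 11.9
eef_pos: [456.2, 28.1, 171.2]
eef_rot: [3.142, -0.001, 0.048]
wrist_force: [1.3, -0.0, -0.7]
finger_gap: 29.4
```

Call:
arm_command:
  steps:
    - [0.0,[0.2,-3.7,0],-0.07]
    - [0.0,[0.4,-3.7,0],-0.07]
    - [0.0,[0.7,-3.7,0],-0.07]
    - [0.0,[0.9,-3.6,0],-0.07]
    - [0.0,[1.2,-3.6,0],-0.07]

```text
clock: 12.32
eef_pos: [455.8, 215.2, 171.2]
eef_rot: [3.142, -0.0, 0.398]
wrist_force: [1.9, -1.7, -1.3]
finger_gap: 29.7
```

Call:
arm_command:
  steps:
    - [0.0,[1.4,-3.5,0],-0.07]
    - [0.0,[1.7,-3.3,0],-0.07]
    - [0.0,[0,0,0],0]
    - [0.0,[0,0,0],0]

```text
clock: 12.65
eef_pos: [455.6, 289.5, 170.5]
eef_rot: [3.142, 0.001, 0.538]
wrist_force: [0.5, -0.6, -1.1]
finger_gap: 29.4
```

```bash
python3 plan.py 457 288 33 0.53 38
```

```text
t 12.65 pos [455.6 289.5 170.5] rot [3.142e+00 1.000e-03 5.380e-01] F [ 0.5 -0.6 -1.1] gap 29.4 j [ 0.5   0.31  1.59 -0.    1.24 -0.04]
([0.0, 0.0, 3.4], np.float64(0.0))
([0.0, 0.1, 3.5], np.float64(0.0))
([0.0, 0.0, 3.4], np.float64(0.0))
([0.0, 0.1, 3.5], np.float64(0.01))
end [456.6 287.7  32.5] 0.528
```

Call:
arm_command:
  steps:
    - [0.0,[0,0.1,3.8],0]
    - [0.0,[0,0,3.8],0]
    - [0.0,[0,0,3.2],0]
    - [0.0,[0,0,1.7],0]
    - [0.0,[0,0,0.8],0]

```text
clock: 13.07
eef_pos: [455.8, 285.6, 35.2]
eef_rot: [-3.142, 0.004, 0.533]
wrist_force: [0.0, -0.1, -1.4]
finger_gap: 29.3
```

Call:
arm_command:
  steps:
    - [0.0,[0,0,0.2],0]
    - [0.0,[0,0,0],0]
    - [0.0,[0,0,0],0]

```text
clock: 13.32
eef_pos: [457.5, 287.4, 37.0]
eef_rot: [3.141, -0.002, 0.534]
wrist_force: [-0.5, -1.0, -0.2]
finger_gap: 29.4
```

Call:
arm_command:
  steps:
    - [0.0,[0,0,0.2],0]
    - [0.0,[0,0,0.2],0]
    - [0.0,[0,0,0.1],0]
    - [0.0,[0,0,0],0]
    - [0.0,[0,0,0],0]

```text
clock: 13.73
eef_pos: [457.0, 287.6, 31.4]
eef_rot: [3.141, -0.001, 0.535]
wrist_force: [-1.9, -1.3, 7.1]
finger_gap: 29.3
```

Call:
arm_command:
  steps:
    - [0.0,[0,0,0.1],0]
    - [0.0,[0,0,0],0]
    - [0.0,[0,0,0],0]

```text
clock: 13.98
eef_pos: [457.1, 287.6, 31.3]
eef_rot: [3.141, -0.001, 0.535]
wrist_force: [-7.3, -4.7, 20.3]
finger_gap: 29.7
```

Call:
arm_command:
  steps:
    - [0.0,[0,0,-0.1],0]
    - [0.6,[0,0,0],0]
    - [0.6,[0,0,0],0]
    - [0.6,[0,0,0],0]
    - [0.6,[0,0,0],0]

```text
clock: 14.4
eef_pos: [456.7, 287.4, 30.3]
eef_rot: [-3.142, 0.0, 0.535]
wrist_force: [-1.1, -1.0, 0.4]
finger_gap: 52.9
```

Call:
arm_command:
  steps:
    - [0.6,[0,0,-2],0]
    - [0.6,[0,0,-4],0]
    - [0.6,[0,0,-4],0]
    - [0.6,[0,0,-4],0]
    - [0.6,[0,0,-4],0]

```text
clock: 14.82
eef_pos: [456.4, 287.2, 212.4]
eef_rot: [-3.142, 0.0, 0.535]
wrist_force: [0.4, -0.1, 0.4]
finger_gap: 56.6
```

```bash
python3 plan.py 520 150 230 0.2 39; python3 - <<'E'
from h import *
np.set_printoptions(precision=1,suppress=True)
# box refine from first images
for n in ['top','scene']:
    d=np.load(n+'0_d.npy');W=cloud(n,d);w=W.reshape(-1,3)
    m=(abs(w[:,2]-71)<5)&(w[:,0]>530)&(w[:,0]<700)&(abs(w[:,1])<130); x=w[m]
    best=None
    for yaw in np.radians(np.arange(-8,3,.25)):
        a=np.array([np.cos(yaw),np.sin(yaw)]);b=np.array([-a[1],a[0]]); u=x[:,:2]@a;v=x[:,:2]@b
        e=[np.percentile(u,1),np.percentile(u,99),np.percentile(v,1),np.percentile(v,99)]
        ar=(e[1]-e[0])*(e[3]-e[2])
        if best is None or ar<best[0]: best=(ar,np.degrees(yaw),e[1]-e[0],e[3]-e[2],a*(e[0]+e[1])/2+b*(e[2]+e[3])/2)
    print(n,m.sum(),best)
    # crossbar
    m=(w[:,2]>162)&(w[:,2]<190)&(abs(w[:,0]-646)<25)&(abs(w[:,1]+52)<40);x=w[m];print('bar',m.sum(),x.mean(0),np.percentile(x,[2,98],axis=0))
E
```

```text
t 14.82 pos [456.4 287.2 212.4] rot [-3.142  0.     0.535] F [ 0.4 -0.1  0.4] gap 56.6 j [ 0.49  0.27  1.54  0.    1.33 -0.04]
([-0.4, 3.8, -0.4], np.float64(0.08))
([-0.1, 3.8, -0.5], np.float64(0.08))
([0.2, 3.7, -0.4], np.float64(0.09))
([0.6, 3.7, -0.5], np.float64(0.08))
end [519.7 150.4 230.4] 0.205
top 1908 (np.float64(25071.405347062195), np.float64(-4.75), np.float64(116.50066003887673), np.float64(215.2039768589789), array([615.7,  -2.7]))
bar 113 [643.3 -54.9 177.2] [[635.3 -84.3 170.1]
 [653.4 -25.1 184.2]]
scene 2031 (np.float64(25031.00656052728), np.float64(-4.75), np.float64(115.73312712806012), np.float64(216.28212407006134), array([620.7,  -5.6]))
bar 154 [648.3 -60.1 177.2] [[639.5 -86.7 167.7]
 [655.1 -26.  182.8]]
```

```bash
python3 plan.py 617 -2 215 -0.08 39
```

```text
t 14.82 pos [456.4 287.2 212.4] rot [-3.142  0.     0.535] F [ 0.4 -0.1  0.4] gap 56.6 j [ 0.49  0.27  1.54  0.    1.33 -0.04]
([-0.1, 3.7, -0.0], np.float64(0.07))
([0.2, 3.7, -0.0], np.float64(0.07))
([0.4, 3.6, -0.0], np.float64(0.07))
([0.7, 3.6, -0.0], np.float64(0.07))
([0.9, 3.6, -0.1], np.float64(0.07))
([1.1, 3.5, -0.0], np.float64(0.07))
([1.4, 3.4, -0.1], np.float64(0.06))
([1.6, 3.3, -0.0], np.float64(0.07))
([1.8, 3.2, -0.1], np.float64(0.06))
end [616.6  -2.3 215.4] -0.075
```

Call:
arm_command:
  steps:
    - [0.0,[-0.1,3.7,-0.3],0.07]
    - [0.0,[0.2,3.7,-0.3],0.07]
    - [0.0,[0.4,3.6,0],0.07]
    - [0.0,[0.7,3.6,0],0.07]
    - [0.0,[0.9,3.6,0],0.07]

```text
clock: 15.23
eef_pos: [547.2, 125.2, 216.5]
eef_rot: [-3.142, -0.0, 0.182]
wrist_force: [0.5, 0.2, -0.2]
finger_gap: 26.7
```

Call:
arm_command:
  steps:
    - [0.0,[1.1,3.5,0],0.07]
    - [0.0,[1.4,3.4,0],0.06]
    - [0.0,[1.6,3.3,0],0.07]
    - [0.0,[1.8,3.2,0],0.06]
    - [0.0,[0,0,0],0]

```text
clock: 15.65
eef_pos: [618.5, -7.4, 215.5]
eef_rot: [3.141, 0.0, -0.083]
wrist_force: [-0.3, -0.6, 0.4]
finger_gap: 0.5
```

Call:
arm_command:
  steps:
    - [0.0,[0,0,0],0]
    - [0.0,[0,0,0],0]
    - [0.0,[0,0,0],0]

```text
clock: 15.9
eef_pos: [616.6, -1.1, 216.5]
eef_rot: [-3.141, 0.0, -0.073]
wrist_force: [-1.0, 0.2, -0.6]
finger_gap: 0.6
```

```bash
python3 plan.py 617 -2 112 -0.08 39; python3 - <<'E'
from h import *
np.set_printoptions(precision=1,suppress=True)
s=manip.read_state();p,d=manip.camera("wrist")
cv2.imwrite("pics/w5.png",p[:,:,::-1])
w=wcloud(d,s).reshape(-1,3);q=p.reshape(-1,3).astype(int)
m=(abs(w[:,2]-177)<9)&(abs(w[:,0]-645)<20)&(abs(w[:,1]+55)<40)&(q.max(1)<110);x=w[m];print('bar',m.sum(),x.mean(0),np.percentile(x,[2,98],axis=0))
m=(w[:,2]>115)&(w[:,2]<150)&(abs(w[:,0]-617)<20)&(abs(w[:,1]-25)<30)&(q[:,0]>q[:,1]*2);x=w[m];print('tab',m.sum(),x.mean(0),np.percentile(x,[2,98],axis=0))
p,d=manip.camera("scene"); cv2.imwrite("pics/s5.png",cv2.resize(p[100:270,230:380,::-1],None,fx=3.5,fy=3.5))
E
```

```text
t 15.90 pos [616.6  -1.1 216.5] rot [-3.141  0.    -0.073] F [-1.   0.2 -0.6] gap 0.6 j [-0.06  0.44  1.3   0.    1.4   0.01]
([0.0, 0.0, 3.5], np.float64(0.0))
([0.0, 0.0, 3.5], np.float64(0.0))
([0.0, 0.1, 3.5], np.float64(0.01))
end [616.5  -2.1 111.5] -0.083
bar 378 [646.1 -31.8 176.8] [[638.8 -41.7 169.4]
 [653.5 -24.  180.2]]
tab 416 [615.5  35.  134.4] [[606.5  27.5 116.7]
 [624.7  41.4 142.9]]
```

View pics/w5.png

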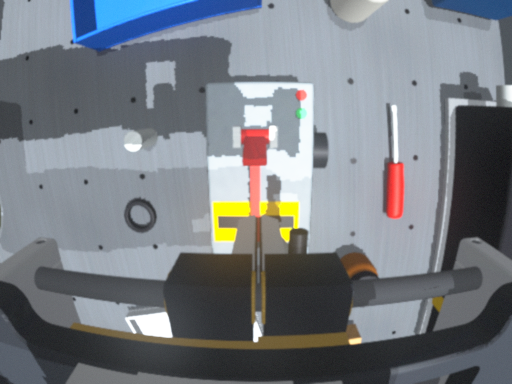

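View pics/s5.png

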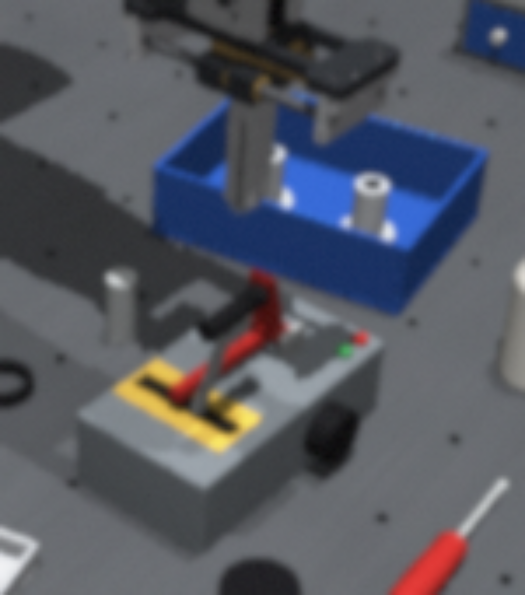

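Both flanges stand upright in the tote. In the wrist view the tab is at (255,147), the catch bar runs towards (255,200), and the shut fingers are clear of the crossbar at (298,240). Descending between them.

Call:
arm_command:
  steps:
    - [0.0,[0,0,3.5],0]
    - [0.0,[0,0,3.5],0]
    - [0.0,[0,0,2.5],0]
    - [0.0,[0,0,0.7],0]
    - [0.0,[0,0,0],0]

```text
clock: 16.42
eef_pos: [616.1, -1.5, 113.2]
eef_rot: [-3.142, 0.003, -0.074]
wrist_force: [0.1, 0.6, -0.2]
finger_gap: 0.5
```

Call:
arm_command:
  steps:
    - [0.0,[0,0,0],0]
    - [0.0,[0,-1.0,0],0]
    - [0.0,[0,-1.0,0],0]
    - [0.0,[0,-1.0,0],0]
    - [0.0,[0,0,0],0]

```text
clock: 16.83
eef_pos: [619.6, 30.0, 115.5]
eef_rot: [-3.141, -0.002, -0.073]
wrist_force: [0.4, 0.4, 0.2]
finger_gap: 0.4
```

Call:
arm_command:
  steps:
    - [0.0,[0,-1.0,0.2],0]
    - [0.0,[0,-1.0,0.2],0]
    - [0.0,[0,-0.7,0],0]
    - [0.0,[0,-0.5,0],0]
    - [0.0,[0,0,0],0]

```text
clock: 17.25
eef_pos: [621.5, 61.0, 110.1]
eef_rot: [-3.141, 0.001, -0.074]
wrist_force: [-0.1, -0.2, -0.4]
finger_gap: 0.8
```

Call:
arm_command:
  steps:
    - [0.0,[0,-0.4,0],0]
    - [0.0,[0,0,0],0]
    - [0.0,[0,-0.3,0],0]
    - [0.0,[0,0,0],0]
    - [0.0,[0,0,0],0]

```text
clock: 17.67
eef_pos: [622.1, 66.7, 110.5]
eef_rot: [-3.141, -0.0, -0.075]
wrist_force: [-0.4, 0.4, 0.7]
finger_gap: 0.4
```

```bash
python3 - <<'E'
from h import *
np.set_printoptions(precision=1,suppress=True)
p,d=manip.camera("scene"); cv2.imwrite("pics/s6.png",cv2.resize(p[100:270,230:380,::-1],None,fx=3.5,fy=3.5))
print(manip.read_state()['eef_pos'],manip.read_state()['wrist_force'])
E
```

```text
[622.1  66.7 110.5] [-0.6  0.5  1.3]
```

View pics/s6.png

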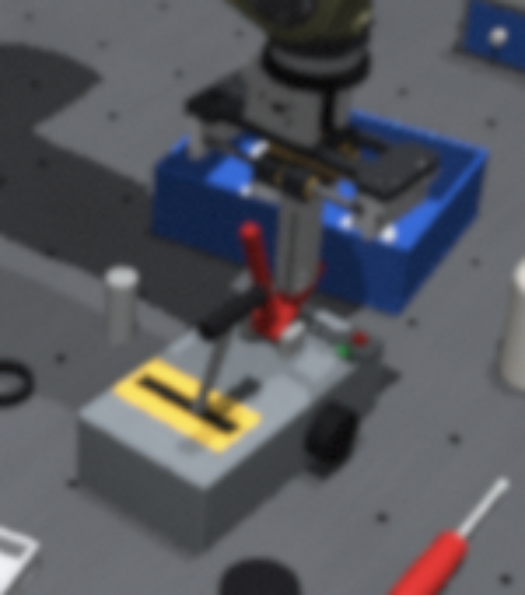

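The catch has swung most of the way, with its bar rising at (255,255). I'll push on in small steps until the stop shows in the force reading.

Call:
arm_command:
  steps:
    - [0.0,[0,-0.3,0],0]
    - [0.0,[0,0,0],0]
    - [0.0,[0,-0.2,0],0]
    - [0.0,[0,0,0],0]
    - [0.0,[0,0,0],0]

```text
clock: 18.13
eef_pos: [622.6, 69.9, 110.8]
eef_rot: [3.139, -0.0, -0.076]
wrist_force: [-1.3, -12.6, 4.3]
finger_gap: 0.5
```

Call:
arm_command:
  steps:
    - [0.0,[0,-0.2,0],0]
    - [0.0,[0,0,0],0]
    - [0.0,[0,0,0],0]

```text
clock: 18.38
eef_pos: [622.7, 70.7, 111.0]
eef_rot: [3.137, -0.0, -0.076]
wrist_force: [-2.9, -19.4, 6.7]
finger_gap: 0.2
```

The push force is 19 N at y≈70.5, where I worked out the stop should be. Backing off and lifting.

Call:
arm_command:
  steps:
    - [0.0,[0,0.6,0],0]
    - [0.0,[0,0.3,0],0]
    - [0.0,[0,0,-3],0]
    - [0.0,[0,0,-4],0]
    - [0.0,[0,0,-4],0]

```text
clock: 18.8
eef_pos: [621.3, 64.9, 221.1]
eef_rot: [-3.141, 0.002, -0.075]
wrist_force: [0.1, -0.5, 1.7]
finger_gap: 0.8
```

Call:
arm_command:
  steps:
    - [0.0,[0,0,-1.5],0]
    - [0.0,[0,0,0],0]

```text
clock: 18.97
eef_pos: [623.1, 65.1, 240.2]
eef_rot: [-3.14, -0.007, -0.075]
wrist_force: [-0.5, 0.5, -0.1]
finger_gap: 0.7
```

```bash
python3 plan.py 684 -78 235 -0.08 39; python3 - <<'E'
from h import *
np.set_printoptions(precision=1,suppress=True)
s=manip.read_state();p,d=manip.camera("wrist")
cv2.imwrite("pics/w7.png",p[:,:,::-1])
w=wcloud(d,s).reshape(-1,3);q=p.reshape(-1,3).astype(int)
m=(w[:,2]>77)&(w[:,2]<210)&(abs(w[:,0]-617)<30)&(abs(w[:,1]-46)<80)&(q[:,0]>q[:,1]*2);x=w[m]
for lo,hi in [(-40,46),(46,130)]:
    y=x[(x[:,1]>lo)&(x[:,1]<hi)]
    print(len(y)); print(y[np.argsort(y[:,2])][::max(1,len(y)//10)])
p,d=manip.camera("scene"); cv2.imwrite("pics/s7.png",cv2.resize(p[100:270,230:380,::-1],None,fx=3.5,fy=3.5))
w=cloud("scene",d).reshape(-1,3);q=p.reshape(-1,3).astype(int)
m=(w[:,2]>85)&(w[:,2]<210)&(abs(w[:,0]-617)<30)&(abs(w[:,1]-46)<80)&(q[:,0]>q[:,1]*2);x=w[m];print('scene');print(x[np.argsort(x[:,1])][::max(1,len(x)//20)])
E
```

```text
t 18.97 pos [623.1  65.1 240.2] rot [-3.14  -0.007 -0.075] F [-0.5  0.5 -0.1] gap 0.7 j [0.05 0.45 1.24 0.   1.45 0.12]
([1.8, 3.5, 0.1], np.float64(0.0))
([1.8, 3.4, 0.1], np.float64(0.0))
([1.8, 3.5, 0.2], np.float64(0.0))
([1.7, 3.4, 0.1], np.float64(0.01))
end [683.6 -77.8 235.2] -0.085
116
[[621.1  42.5  87.9]
 [628.1  43.5  89.1]
 [622.3  44.3  90.1]
 [617.9  45.7 106.1]
 [618.9  44.3 109.3]
 [617.8  43.  112.2]
 [617.7  41.7 115.4]
 [614.4  40.8 118.8]
 [617.6  40.4 121.7]
 [618.6  39.3 125.1]
 [613.3  38.6 128.5]]
841
[[629.   54.4  84.8]
 [605.3  48.1  90.8]
 [611.9  56.8  94.3]
 [622.4  60.4  97.9]
 [610.7  66.8 101.7]
 [617.9  72.7 105.9]
 [617.4  79.2 110.9]
 [614.6  83.4 115. ]
 [616.2  88.3 119.3]
 [611.8  96.2 121.7]
 [621.8  93.8 124.4]]
scene
[[646.  -23.1 178.1]
 [617.4   9.5 191.9]
 [619.1  13.5 172.5]
 [612.3  15.5 165.4]
 [613.1  19.3 160.6]
 [615.1  23.  140.8]
 [620.8  31.4 113.2]
 [619.7  35.5 132.6]
 [617.6  38.5  94.5]
 [613.5  40.7  87.9]
 [623.8  43.7  91. ]
 [624.4  52.   92.9]
 [626.   58.3  99.8]
 [629.9  62.   99.4]
 [608.2  66.4  99.9]
 [629.9  70.4 107.5]
 [608.9  73.7 109.1]
 [615.3  76.8 120. ]
 [615.6  81.6 117.4]
 [612.2  85.6 126.6]
 [610.8  88.6 121.1]
 [615.1  96.5 121.9]]
```

View pics/s7.png

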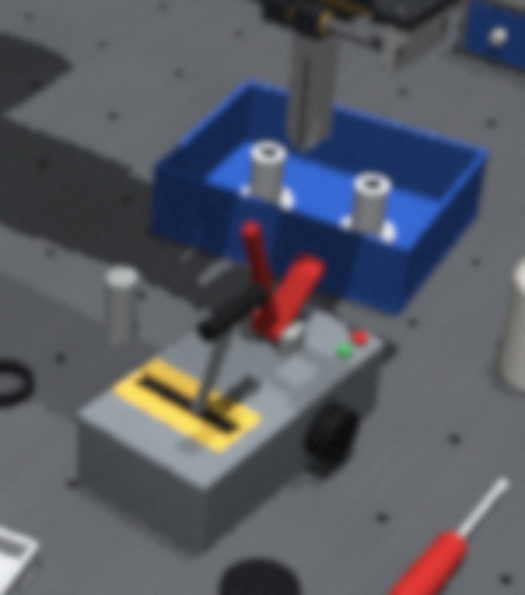

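The catch is fully flipped. The tab tip measures y≈96, z≈122 (expected 95, 121) and the bar tip y≈10, z≈192. Next I go behind the crossbar, on the side away from the stem's middle.

Call:
arm_command:
  steps:
    - [0.0,[1.8,3.4,0],0]
    - [0.0,[1.8,3.4,0],0]
    - [0.0,[1.8,3.4,0],0]
    - [0.0,[1.6,3.1,0],0]
    - [0.0,[0,0,0],0]

```text
clock: 19.48
eef_pos: [682.2, -78.7, 231.8]
eef_rot: [3.141, 0.004, -0.08]
wrist_force: [-0.6, -0.1, -0.2]
finger_gap: 0.6
```

Call:
arm_command:
  steps:
    - [0.0,[0,0,0],0]
    - [0.0,[0,0,0],0]

```text
clock: 19.65
eef_pos: [681.3, -72.6, 233.6]
eef_rot: [-3.141, 0.003, -0.075]
wrist_force: [0.3, 0.7, -0.5]
finger_gap: 0.5
```

```bash
python3 plan.py 680 -73 145 -0.08 39
```

```text
t 19.65 pos [681.3 -72.6 233.6] rot [-3.141e+00  3.000e-03 -7.500e-02] F [ 0.3  0.7 -0.5] gap 0.5 j [-0.16  0.6   1.03  0.    1.52 -0.08]
([-0.0, 0.0, 3.0], np.float64(0.0))
([-0.1, 0.0, 2.9], np.float64(0.0))
([-0.0, 0.0, 3.0], np.float64(0.01))
end [680.3 -72.5 144.6] -0.085
```

Call:
arm_command:
  steps:
    - [0.0,[0,0,3.0],0]
    - [0.0,[0,0,3.0],0]
    - [0.0,[0,0,2.5],0]
    - [0.0,[0,0,0.6],0]
    - [0.0,[0,0,0],0]

```text
clock: 20.07
eef_pos: [680.8, -71.8, 142.6]
eef_rot: [-3.141, 0.004, -0.074]
wrist_force: [-0.7, 0.2, 0.0]
finger_gap: 0.7
```

Call:
arm_command:
  steps:
    - [0.0,[0,0,0],0]
    - [0.0,[-1.0,0,0],0]
    - [0.0,[-1.0,0,0],0]
    - [0.0,[-1.0,0,0],0]
    - [0.0,[0,0,0],0]

```text
clock: 20.48
eef_pos: [652.2, -70.7, 147.5]
eef_rot: [3.141, -0.005, -0.075]
wrist_force: [4.6, -0.7, 1.4]
finger_gap: 0.5
```

```bash
python3 - <<'E'
from h import *
p,d=manip.camera("scene"); cv2.imwrite("pics/s8.png",cv2.resize(p[100:270,230:380,::-1],None,fx=3.5,fy=3.5))
print(manip.read_state()['eef_pos'],manip.read_state()['wrist_force'])
E
```

```text
[652.80651105 -70.78069913 147.23195291] [ 4.22002584 -0.62583678  3.85822027]
```

View pics/s8.png

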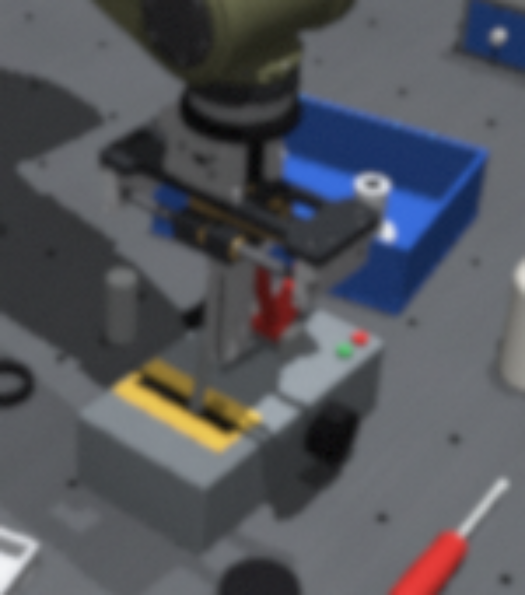

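The finger is behind the crossbar with 4.6 N of contact, and the red catch is still up. Continuing the pull.

Call:
arm_command:
  steps:
    - [0.0,[-1.0,0,0],0]
    - [0.0,[-1.0,0,0],0]
    - [0.0,[-1.0,0,0],0]
    - [0.0,[-1.0,0,0],0]
    - [0.0,[-1.0,0,0],0]

```text
clock: 20.95
eef_pos: [602.9, -67.2, 145.3]
eef_rot: [3.141, -0.003, -0.075]
wrist_force: [7.8, -0.3, -5.8]
finger_gap: 0.3
```

Call:
arm_command:
  steps:
    - [0.0,[-0.8,0,0],0]
    - [0.0,[-0.5,0,0],0]
    - [0.0,[-0.3,0,0],0]
    - [0.0,[0,0,0],0]
    - [0.0,[0,0,0],0]

```text
clock: 21.37
eef_pos: [587.7, -65.9, 145.4]
eef_rot: [-3.142, -0.004, -0.075]
wrist_force: [10.2, -0.3, -3.8]
finger_gap: 0.3
```

Call:
arm_command:
  steps:
    - [0.0,[-0.3,0,0],0]
    - [0.0,[0,0,0],0]
    - [0.0,[-0.3,0,0],0]
    - [0.0,[0,0,0],0]
    - [0.0,[0,0,0],0]

```text
clock: 21.78
eef_pos: [581.8, -65.5, 145.2]
eef_rot: [-3.142, -0.004, -0.075]
wrist_force: [10.5, -0.0, -7.5]
finger_gap: 0.5
```

Call:
arm_command:
  steps:
    - [0.0,[-0.2,0,0],0]
    - [0.0,[0,0,0],0]
    - [0.0,[0,0,0],0]

```text
clock: 22.03
eef_pos: [579.9, -65.3, 145.1]
eef_rot: [-3.142, -0.004, -0.075]
wrist_force: [12.6, 0.7, -8.1]
finger_gap: 0.7
```

Call:
arm_command:
  steps:
    - [0.0,[-0.2,0,0],0]
    - [0.0,[0,0,0],0]
    - [0.0,[0,0,0],0]

```text
clock: 22.28
eef_pos: [579.3, -65.3, 145.1]
eef_rot: [-3.142, -0.007, -0.075]
wrist_force: [24.2, -1.3, -14.3]
finger_gap: 0.8
```

Call:
arm_command:
  steps:
    - [0.0,[-0.2,0,0],0]
    - [0.0,[0,0,0],0]
    - [0.0,[0,0,0],0]

```text
clock: 22.53
eef_pos: [578.7, -65.2, 145.1]
eef_rot: [3.142, -0.011, -0.075]
wrist_force: [36.9, -1.0, -22.2]
finger_gap: 0.1
```

The stop is reached: force rises steeply with almost no motion at x≈579. I'll ease off slightly but keep it against the stop, then check.

Call:
arm_command:
  steps:
    - [0.0,[0.2,0,0],0]
    - [0.0,[0,0,0],0]
    - [0.0,[0,0,0],0]
    - [0.0,[0,0,0],0]

```text
clock: 22.87
eef_pos: [579.3, -65.3, 145.1]
eef_rot: [-3.142, -0.007, -0.075]
wrist_force: [24.0, -0.6, -14.0]
finger_gap: 0.6
```

```bash
python3 - <<'E'
from h import *
np.set_printoptions(precision=1,suppress=True)
for n in ["scene","top"]:
    p,d=manip.camera(n); cv2.imwrite(f"pics/{n}9.png",cv2.resize(p[100:280,90:380,::-1] if n=="top" else p[100:320,110:380,::-1],None,fx=2.7,fy=2.7))
    w=cloud(n,d).reshape(-1,3);q=p.reshape(-1,3).astype(int)
    m=(w[:,2]>150)&(w[:,2]<180)&(abs(w[:,0]-560)<35)&(abs(w[:,1]+58)<45)&(q.max(1)<110);x=w[m];print(n,'bar',m.sum(),np.percentile(x,[2,50,98],axis=0) if len(x) else '')
    m=(w[:,2]>85)&(w[:,2]<210)&(abs(w[:,0]-617)<30)&(abs(w[:,1]-46)<80)&(q[:,0]>q[:,1]*2);x=w[m];print('catch');print(x[np.argsort(x[:,1])][::max(1,len(x)//6)], x[-1:] )
s=manip.read_state();p,d=manip.camera("wrist");cv2.imwrite("pics/w9.png",p[:,:,::-1])
print(s['clock'],s['eef_pos'],s['wrist_force'])
E
```

```text
scene bar 157 [[553.8 -80.9 152. ]
 [576.3 -74.2 167.4]
 [592.9 -23.6 179.7]]
catch
[[619.5   7.1 185.2]
 [616.8  23.9 150.4]
 [619.6  37.6 115.4]
 [622.6  54.8  93.7]
 [627.6  69.3 107.1]
 [625.2  81.  118.8]] [[625.9  36.3  86.6]]
top bar 0 
catch
[[608.7  25.7 165. ]
 [609.8  50.1  91.9]
 [621.8  59.5  95.2]
 [626.   68.1 104.7]
 [606.2  76.6 106.8]
 [623.2  85.4 115.7]
 [609.9  97.1 117.7]] [[607.3  44.   89.1]]
22.9667 [579.3 -65.3 145.1] [ 23.6  -1.1 -15.4]
```

View pics/scene9.png

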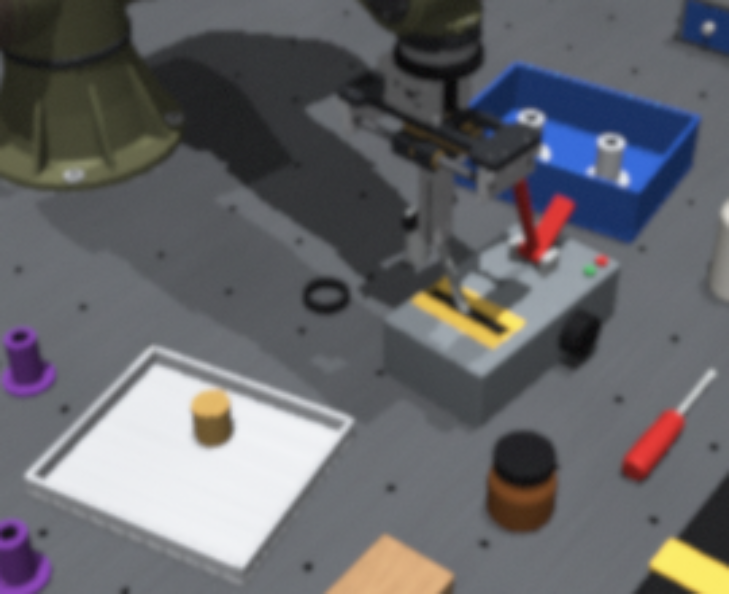

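View pics/top9.png

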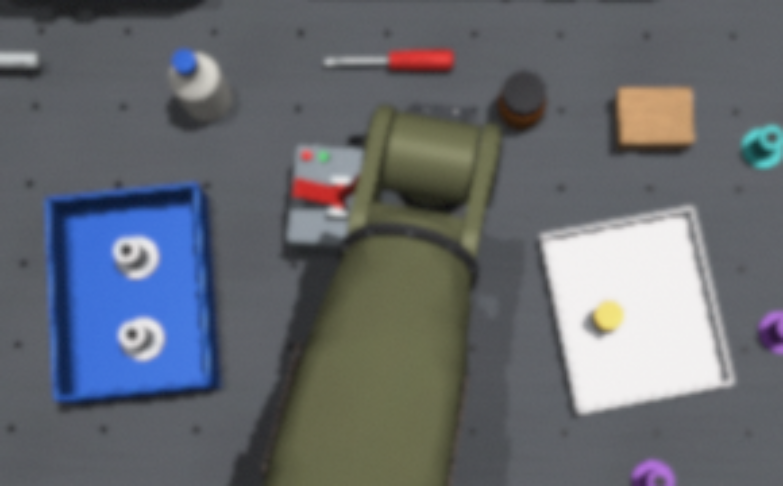

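View pics/w9.png

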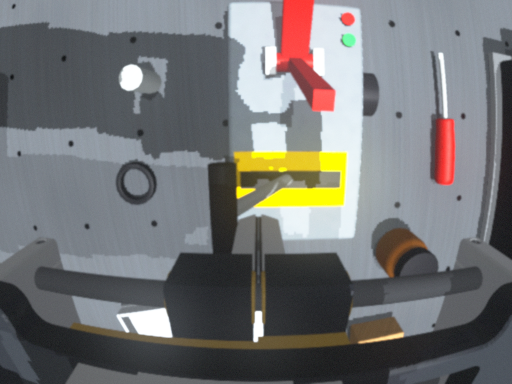

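The checks agree:
- **Flanges:** both stand upright in the tote, at (135,257) and (142,338) in the top view.
- **Tray:** only the blank is left in it.
- **Catch:** the tab is still over and the bar up.
- **Lever:** in the wrist view the crossbar at (222,205) is pulled fully over, with the fingers behind it and clear of the stem.

```bash
python3 -c "
from cell import manip
print(manip.sign_off())"
```

```text
the job is handed in; nothing more can be done
None
```

The job is done and handed in at about 23 s of the 72 s allowed. I moved both aluminium flanges into the blue tote, flipped the red catch fully over, then pulled the lever by its crossbar to its stop and held it there.

- **Flanges:** The last pictures show both standing upright on the tote floor. Each touched down within 0.1 mm of the height at which it was gripped in the tray.
- **Catch:** The push force rose to about 19 N where I had worked out the stop to be. The tab tip measured y≈96, z≈122 mm (expected 95 and 121). It was still flipped in the final pictures.
- **Lever:** The tool stopped at x≈579 mm, about 1 mm from where I expected the stop. There the force climbed steeply with almost no motion. I briefly pulled with about 43 N at the wrist, then eased off to a steady hold of about 28 N.
- **Rest of the bench:** The brass blank is still in the tray. The other items in the final views look undisturbed.

No check failed. In the last top view the arm hides the lever, so its position rests on the scene and wrist views and the force reading.

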